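Refill, close and latch the travelling spice box

TASK

Get the wooden spice box ready to travel. Take every steel cup that is out on the worktop (lift the nested ones straight off one another, without tipping them over) and stand it upright in a well of its own in the box; then slide the lid along its grooves from the open end until it is fully home, and lock it by pressing the quarter-turn stud down, turning its tongue in behind the lid and letting it spring up into its catch. Leave the other things on the worktop where they are.

Things in the scene. Friction and masses are not known exactly. Their poses are not given: they have to be found in the camera images.
- spice_box: Wooden box fixed to the worktop, 133 wide (its x) x 232 long (its y) x 70 mm high, 104 mm wide inside, with four square wells in a row along y. Origin at the centre of its underside, z up. Its +y end is open above 51 mm: the lid goes in there; the -y end is closed and is the lid's stop. At its (-x, +y) corner stands a wooden lug, 45 mm high, that carries the stud.
- well_1 (a point): Centre of the floor of the well next to the open end, 78 mm from the box's centre to +y, 6 mm above the worktop; 49 (along the box's x) x 46 mm, rim at 20 mm. A cup in it has its origin here, its rim at 48 mm. Beside a cup there are 29 mm to the long walls (along the box's x) but only 7 mm to the next cup (along y): hold cups across the row, with the fingers along the box's x, and open only a little (to 60 mm) to let go.
- well_2 (a point): The same for the second well, 52 mm from the first.
- well_3 (a point): The same for the third well.
- well_4 (a point): The same for the fourth well, next to the closed end. A toaster oven stands behind this end of the box, 212 mm high; its door handle, 165 to 190 mm above the worktop, comes within about 70 mm of the well's centre line, so travel above it.
- mouth (a point): Middle of the mouth, at ledge level (53 mm above the worktop), 116 mm from the box's centre to +y. Along each long side runs a groove for the lid: a ledge 7 mm wide, side walls 119 mm apart (flared at the mouth), over it a lip from 64 to 70 mm, 103 mm apart. The lip begins 22 mm inside the mouth with an upturned lead-in: lay the lid's front edge on the ledges, then push.
- lid_home (a point): Where the lid's origin lies when the lid is fully home, on the ledges, 53 mm above the worktop and 11 mm from the box's centre to +y; axes as the box. Its front edge is then 1 mm from the stop.
- lid: Loose flat wooden lid, 116 wide (its x) x 236 long (its y) x 8 mm thick, 0.15 to 0.26 kg, the same both ways round; origin at the centre of its underside, z up. Across its middle stands a rib to hold it by: 64 mm along x, 12 mm thick (along y), 20 mm high. In the grooves it has 1.5 mm of play on each side and 3 mm in height. Home, its rear edge stands 13 mm out of the mouth.
- lid_grip (a point): Middle of the lid's rib, 18 mm above the lid's underside (the rib reaches from 8 to 28 mm).
- cup_1: Steel cup, 42 mm high: foot 39 mm wide up to 18 mm, then a shoulder and a straight band 45 mm wide up to the rim. Origin at the centre of its underside, z up. 0.09 kg. Lowest of the nest, always there. In the nest each cup stands 24 mm above the one below, only bands showing, and sticks in it with about 0.5 N: lift slowly (20 mm/s), straight up, for 25 mm.
- cup_2: Same kind of cup, nested in cup_1, always there.
- cup_3: Same kind of cup, top of the nest (in cup_2); absent in some starts (None).
- cup_4: Same kind of cup, standing alone on the worktop; absent in some starts (None).
- stud_press (a joint): How far the stud is pressed down, m: 0 fully up, 0.010 at most. Spring: 4 N at 0, 9 N at 0.010. Only when pressed more than 0.007 can it be turned out of its start position or out of its catch. Let go in the catch, it springs up to 0.0045 and stays there.
- stud_turn (a joint): Turn of the stud, rad, growing clockwise seen from above: 0 (play -0.04 to 0.10) with the tongue along the box, pointing away from it; 1.42 with the tongue across the box's end, behind the lid. The catch takes it from about 1.32; a stop ends the turn at 1.50. Let go in between, it stays there, pressed to 0.007, not caught.
- stud_grip (a point): Point on the stud's upright axis, in the middle of its grip bar, 84 mm above the worktop when up; 82 mm from the box's centre to -x and 137 mm to +y. The steel bar is 9 mm thick, 32 mm long, 19 mm high (74 to 93 mm when up), has a coin slot along its top, and lies along the tongue.
- tongue_tip (a point): Tip of the stud's flat steel tongue, 44 mm from the stud's axis; 10 mm wide, 5 mm thick; with the stud up 61.5 mm above the worktop, in the catch 57 mm, level with the lid.
- lemon: Bystander: a lemon, 77x51x52 mm.
- teaspoon: Bystander: a teaspoon lying flat, 139x30x10 mm.
Mind the look-alikes: they are no part of the job. What is shaped like the cup_2 but red is not meant. Leave any orange look-alike of the cup_4 alone.

How it is judged:
By the outcome, as a careful person would: the job done as asked, in the order asked, and still so for the second after the job is handed in, with the robot touching nothing.
Of cup_3, cup_4 only 1 to 2 are there at a start; the rules pass over those that are not, and their reading is None.
At some moment in a run one of lid may be knocked a few centimetres aside while the robot is not near it.
It also fails if it takes over 208 s, if anything falls off the work surface, if the arm or the gripper's body presses on something with over 40 N, if the wrist force passes 120 N, or if a joint passes its speed limit or range.

ROBOT

A 7-joint arm with a two-finger parallel gripper is mounted at the origin on a cart in front of the work surface, level with it; the furniture and walls round the work are solid. World frame = base frame: x ahead of the robot, y to its left, z up, the work surface at z = 0. Lengths are in m, angles in rad, forces in N, time in s.
With the tool pointing down it reaches from about 0.4 to 0.85 m from the base axis. Payload 6.9 kg.
Tool frame: the origin (TCP) lies midway between the tips of the shut fingers; the grasp point (between the pads) lies behind it (ctrl.pinch_z is the z of the grasp point in the tool frame, in m); z points along the fingers, y is the line along which they close (so a half turn about z gives the same grasp; the last joint's range is limited). The gripper opens to 85 mm and grips with 20 to 120 N. Pads are 22 mm wide; open, the fingers measure 114 mm over their backs; the gripper's body (76 mm by 85 mm) begins 54 mm behind the grasp point. The pads swing forward as they close: fully open they stand 13 mm farther back than shut.
Start: joints at [-1.196, 0.507, -0.238, 1.5, 0.126, 1.149, -0.155], TCP at [0.167, 0.602, 0.231] pointing down, gripper open.
Joint ranges: [-3.08, 3.08], [-0.24, 2.05], [-1.43, 1.35], [0, 2.5], [-1.52, 4.66], [0.17, 1.96], [-2.89, 2.89]. Speed limits (rad/s): [2.39, 2.39, 3.14, 3.14, 3.14, 3.14, 3.14].

INTERFACE

Orientations are given as a unit quaternion [w, x, y, z].
In Python, from station import ctrl, get_state, vision, ticket, models gives the robot as it stands. Calls block until the motion is done:
- ctrl.movep(position, orientation): joint-space move of the TCP to a pose.
- ctrl.movel(position, frame=None, max_speed=0.15): straight line of the TCP; frame=None keeps the orientation; max_speed is the mean speed in m/s.
- ctrl.set_joints(angles): joint-space move.
- ctrl.ungrasp() and ctrl.close_gripper(force=None): open the fingers fully, or close them until they stop; force is the grip in N (None keeps the last).
- ctrl.pause(seconds).
- ctrl.ik(position, orientation): joint angles nearest the present ones, or None.
- get_state(): the state.
- vision.grab_frame(name): name is "side" or "top" or "wrist"; returns (picture, depth): 400x640x3 uint8, blue, green, red; 400x640 float32, m along the optical axis (not along the pixel's ray), 0 where there is no reading.
- vision.camera_info(name): a dict with "mtx" (3x3 intrinsics, pixels), "R" (3x3) and "t" (3): a world point X has camera coordinates R X + t; the wrist camera has in their place "hand_eye" (4x4, takes a point from camera to tool coordinates, whose origin is the TCP and whose axes are the flange's). Camera axes: x right, y down, z forward; pixel columns grow to the right and rows downward; lengths in m; the calibration is good to about 2 mm. A picture is of the moment at which its call begins: read the wrist's pose just before it. camera_info takes no time and is no camera call.
A pose or a line that the arm cannot do raises ctrl.Unreachable and nothing moves.
- ticket.close_job(): hands the job in; it is judged then, once.
Trained networks look in the newest picture that a camera, given by its name, has taken for a name from the list of things; names that differ only in an ending like _2 or _b are one class to them, and where a whole thing is asked for, a point or a joint stands for the part that bears it (a point fixed in the world has none). Each returns a list of dicts, best first, with "p" (0 to 1); they miss things now and then, are a little off and sometimes report something else, mostly with a low value. They report only what shows in the picture. A call takes as long as a camera call. They do not tell look-alikes from the thing itself.
- models.recognise(camera, target): "point" ([column, row] in pixels, amid what is visible of it).
- models.masks_of(camera, target): "mask" (400x640 bool, what is visible of it) and "point" ([column, row] in pixels, amid what is visible of it).
The state is a dict: "time": time; "qpos": joint angles; "qd": joint speeds; "tau": joint torques, N m; "tcp_pos": TCP position; "eef_rot": TCP orientation; "contact_force": force on the tool from outside, world axes, zero at the start; "wrist_torque": the same for the moment, N m; "width": finger opening in m; "gripper_force": force on a finger pad.
Only numpy, scipy, OpenCV 4.12 (cv2) and the standard library are available. Lean on these libraries where they do the work, as an engineer would, in place of code of your own. Each camera call takes 0.05 s, during which the arm holds its last target. There are 200 camera calls.

## Working session

There is one attempt and no reset: what is moved stays moved. The work goes in short steps, each a Python script; the robot and the scene stay as the last script left them, time stands still between calls to the robot, and variables do not carry over. Pictures are saved under pics/ and viewed, at most 14 in all, crops included, and the job is handed in when it is done.

```bash
ls; mkdir -p pics; python3 - <<'E'
from station import ctrl,get_state,vision,models
import cv2,numpy as np
s=get_state();print(s['time'],s['tcp_pos'],s['eef_rot'],s['width'],ctrl.pinch_z)
for n in ['top','side']:
    p,d=vision.grab_frame(n);cv2.imwrite(f'pics/{n}0.png',p);np.save(f'{n}0.npy',d)
    c=vision.camera_info(n);print(n,c['mtx'].tolist(),(-c['R'].T@c['t']).tolist(),c['R'].tolist())
    for t in ['spice_box','lid','cup_1','stud_press','tongue_tip','lid_grip']:
        print(t,[(np.round(r['point']).tolist(),round(r['p'],2)) for r in models.recognise(n,t)])
print(vision.camera_info('wrist'))
E
```

```text
pics
0.0 [0.16654237 0.60188277 0.23043761] [-1.07748966e-04  1.34494920e-01  9.90913891e-01 -8.75330908e-04] 0.08484448300662592 -0.0187
top [[421.461074143218, 0.0, 323.8400821095856], [0.0, 421.461074143218, 204.31511128771044], [0.0, 0.0, 1.0]] [0.4115684285560164, -0.0733448014965844, 1.569459895412867] [[-0.011833452378858234, -0.9998910504165318, -0.008823644469408426], [-0.997590737483512, 0.012408552458009916, -0.06825502408614], [0.06835707638496562, 0.007994693416388312, -0.9976288864027936]]
spice_box [([271.0, 227.0], 0.57)]
lid [([357.0, 233.0], 0.95)]
cup_1 [([407.0, 219.0], 0.68), ([182.0, 247.0], 0.63), ([469.0, 246.0], 0.59), ([200.0, 218.0], 0.56)]
stud_press [([225.0, 232.0], 0.61)]
tongue_tip [([416.0, 237.0], 0.71), ([224.0, 232.0], 0.56)]
lid_grip [([354.0, 235.0], 0.97)]
side [[417.3363691131644, 0.0, 317.14996300286924], [0.0, 417.3363691131644, 208.17787044853534], [0.0, 0.0, 1.0]] [0.02946590710561714, -1.4508362191310473, 0.6889036040184405] [[0.9457658289853444, -0.32478102993992664, -0.006654270420176451], [-0.1315357995914089, -0.36414311595302434, -0.9
[... 173 characters left out ...]
3), ([334.0, 259.0], 0.66), ([283.0, 184.0], 0.66), ([332.0, 247.0], 0.56), ([256.0, 182.0], 0.44)]
stud_press [([276.0, 183.0], 0.41)]
tongue_tip []
lid_grip [([305.0, 244.0], 0.63)]
{'mtx': array([[326.89766048,   0.        , 318.12650108],
       [  0.        , 326.89766048, 194.51753968],
       [  0.        ,   0.        ,   1.        ]]), 'hand_eye': array([[-6.08038258e-04, -9.64657739e-01, -2.63505364e-01,
         6.60024119e-02],
       [ 9.99999744e-01, -4.87086328e-04, -5.24340392e-04,
         2.74450923e-04],
       [ 3.77459157e-04, -2.63505616e-01,  9.64657788e-01,
        -1.42915988e-01],
       [ 0.00000000e+00,  0.00000000e+00,  0.00000000e+00,
         1.00000000e+00]])}
```

```bash
python3 - <<'E'
import cv2
p=cv2.imread('pics/top0.png')[140:320,130:530];cv2.imwrite('pics/top0c.png',cv2.resize(p,None,fx=2,fy=2,interpolation=cv2.INTER_CUBIC))
E
```

```text
(no output)
```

View pics/top0c.png

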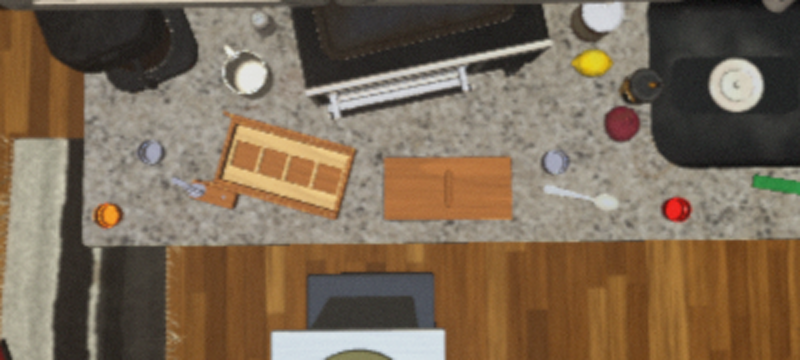

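View pics/side0.png

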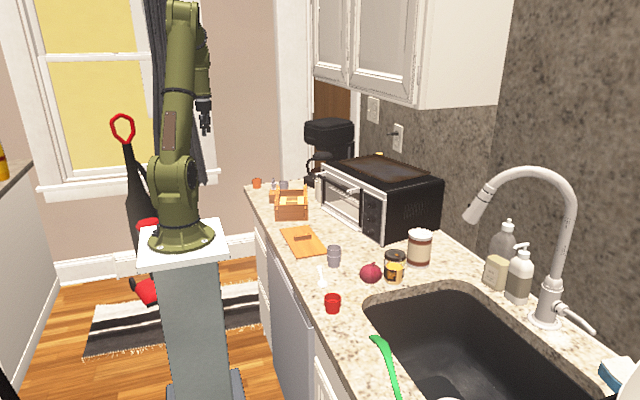

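```bash
cat > h.py <<'E'
from station import ctrl,get_state,vision,models,ticket
import numpy as np,cv2
from scipy.spatial.transform import Rotation as R
def down(yaw):
    "tool z down, finger line (tool y) along world direction yaw; the half turn nearest"
    y=np.array([np.cos(yaw),np.sin(yaw),0]);z=np.array([0,0,-1.]);x=np.cross(y,z)
    q=R.from_matrix(np.c_[x,y,z]).as_quat();return q[[3,0,1,2]]
def tool():
    s=get_state();q=s['eef_rot'];T=np.eye(4);T[:3,:3]=R.from_quat(np.r_[q[1:],q[0]]).as_matrix();T[:3,3]=s['tcp_pos'];return T
def grab(n):
    c=vision.camera_info(n)
    if n=='wrist': T=tool()@c['hand_eye']
    else:
        T=np.eye(4);T[:3,:3]=c['R'].T;T[:3,3]=-c['R'].T@c['t']
    p,d=vision.grab_frame(n)
    K=c['mtx'];v,u=np.mgrid[:400,:640]
    P=np.stack([(u-K[0,2])/K[0,0]*d,(v-K[1,2])/K[1,1]*d,d],-1)@T[:3,:3].T+T[:3,3]
    P[d==0]=np.nan
    return p,P
def go(p,yaw):
    "joint move to pose, choosing the half turn with the smaller joint move"
    s=get_state()['qpos'];best=None
    for k in (0,1,-1):
        q=ctrl.ik(list(p),down(yaw+k*np.pi))
        if q is None: continue
        c=np.abs(np.array(q)-s).max()
        if best is None or c<best[0]-1e-3: best=(c,q)
    if best is None: raise ctrl.Unreachable(str(p))
    ctrl.set_joints(best[1])
def st():
    s=get_state();return f"t={s['time']:.1f} tcp={np.round(s['tcp_pos'],4)} w={s['width']:.4f} F={np.round(s['contact_force'],1)} g={s['gripper_force']:.1f}"
E
python3 - <<'E'
from h import *
for n in ['top','side']:
    p,P=grab(n)
    for t in ['spice_box','lid','cup_1','stud_press']:
        for r in models.masks_of(n,t):
            m=r['mask'];X=P[m];X=X[~np.isnan(X[:,0])]
            if len(X)<3: continue
            c,sz,a=cv2.minAreaRect(X[:,:2].astype(np.float32))
            print(n,t,round(r['p'],2),np.round(r['point']),'med',np.round(np.median(X,0),3),'zmax',np.round(np.percentile(X[:,2],97),3),np.round(c,3),np.round(sz,3),round(a,1),p[m].mean(0).round())
E
```

```text
top spice_box 0.64 [270. 226.] med [0.444 0.142 0.022] zmax 0.075 [0.442 0.162] [0.292 0.173] 73.9 [ 90. 138. 185.]
top lid 0.61 [272. 226.] med [0.443 0.143 0.021] zmax 0.075 [0.44 0.16] [0.288 0.17 ] 74.1 [ 90. 138. 185.]
top lid 0.57 [356. 232.] med [ 0.407 -0.167  0.008] zmax 0.022 [ 0.407 -0.17 ] [0.242 0.119] 89.3 [ 65. 112. 172.]
top lid 0.51 [228. 233.] med [0.416 0.287 0.074] zmax 0.095 [0.418 0.295] [0.061 0.021] 55.2 [160. 150. 153.]
top cup_1 0.63 [468. 246.] med [ 0.365 -0.587  0.012] zmax 0.043 [ 0.364 -0.581] [0.045 0.04 ] 89.2 [ 35.  41. 174.]
top cup_1 0.56 [202. 220.] med [0.481 0.382 0.016] zmax 0.045 [0.481 0.375] [0.041 0.045] 4.4 [136. 128. 129.]
top cup_1 0.55 [183. 252.] med [0.364 0.461 0.017] zmax 0.043 [0.365 0.454] [0.045 0.047] 15.4 [ 48. 112. 178.]
top cup_1 0.41 [404. 221.] med [ 0.452 -0.365  0.032] zmax 0.067 [ 0.45  -0.362] [0.053 0.045] 36.3 [147. 138. 138.]
side spice_box 0.59 [287. 203.] med [0.438 0.088 0.035] zmax 0.07 [0.59  0.734] [1.499 0.165] 75.9 [111. 160. 213.]
side lid 0.93 [302. 241.] med [ 0.405 -0.189  0.006] zmax 0.023 [ 0.411 -0.166] [0.259 0.122] 89.2 [118. 191. 245.]
side cup_1 0.68 [254. 182.] med [0.368 0.439 0.026] zmax 0.041 [0.466 0.96 ] [1.098 0.075] 80.3 [ 95. 142. 225.]
side cup_1 0.67 [332. 249.] med [ 0.454 -0.368  0.054] zmax 0.065 [ 0.469 -0.329] [0.12  0.044] 67.5 [161. 165. 183.]
side cup_1 0.57 [331. 304.] med [ 0.364 -0.593  0.027] zmax 0.041 [ 0.366 -0.583] [0.051 0.04 ] 70.0 [ 57.  66. 208.]
side stud_press 0.61 [334. 249.] med [ 0.454 -0.369  0.054] zmax 0.064 [ 0.455 -0.359] [0.054 0.041] 68.2 [157. 160. 178.]
```

```bash
cat >> h.py <<'E'
def circ(P,z0,z1,c0,r=0.0225,win=0.04):
    "fit circle of known radius to points in the height band near c0"
    from scipy.optimize import least_squares
    X=P.reshape(-1,3);X=X[~np.isnan(X[:,0])];X=X[(X[:,2]>z0)&(X[:,2]<z1)&(np.hypot(*(X[:,:2]-c0).T)<win)][:,:2]
    f=lambda c:np.hypot(*(X-c).T)-r
    s=least_squares(f,c0,loss='soft_l1',f_scale=.002);return s.x,len(X),np.abs(f(s.x)).mean()
E
python3 - <<'E'
from h import *
go([0.42,0.22,0.30],np.deg2rad(74))
p,P=grab('wrist');cv2.imwrite('pics/w1.png',p);np.save('w1.npy',P);print(st())
print('cup',circ(P,.025,.046,np.array([.481,.375])),np.nanmax(P[...,2][np.hypot(P[...,0]-.481,P[...,1]-.375)<.03]))
X=P.reshape(-1,3);X=X[~np.isnan(X[:,0])]
B=X[(X[:,2]>.066)&(X[:,2]<.0735)&(abs(X[:,0]-.445)<.16)&(abs(X[:,1]-.15)<.17)]
print(len(B),cv2.minAreaRect(B[:,:2].astype(np.float32)),np.percentile(B[:,2],[10,50,90]))
S=X[(X[:,2]>.088)&(X[:,2]<.1)&(np.hypot(X[:,0]-.418,X[:,1]-.295)<.06)]
print('stud',len(S),S.mean(0),cv2.minAreaRect(S[:,:2].astype(np.float32)))
print('table',np.nanmedian(P[...,2][(abs(P[...,0]-.42)<.03)&(abs(P[...,1]-.4)<.05)]))
E
```

```text
t=3.0 tcp=[0.4196 0.2212 0.2998] w=0.0855 F=[ 0.6 -0.3 -0.3] g=0.0
cup (array([0.48146033, 0.37431084]), 512, np.float64(0.0007863374824410465)) 0.044249866119041636
5400 ((0.4956672191619873, 0.14597465097904205), (0.29503318667411804, 0.23825432360172272), 80.09265899658203) [0.068657   0.07021692 0.07146044]
stud 207 [0.41093547 0.28242279 0.0926568 ] ((0.41099971532821655, 0.28250256180763245), (0.032065119594335556, 0.009094607084989548), 64.53581237792969)
table 0.0002778528011700976
```

View pics/w1.png

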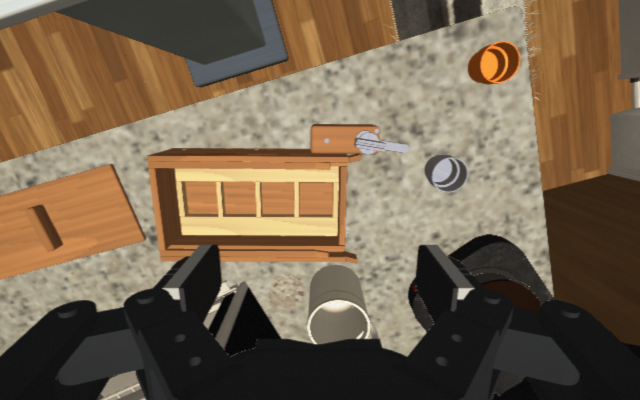

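```bash
cat > fit.py <<'E'
from h import *
P=np.load('w1.npy');X=P.reshape(-1,3);X=X[~np.isnan(X[:,0])]
from scipy.optimize import minimize
th=np.deg2rad(-16);c=np.array([.441,.147])
def loc(X,q): 
    d=X[:,:2]-q[:2];co,si=np.cos(q[2]),np.sin(q[2]);return np.c_[co*d[:,0]+si*d[:,1],-si*d[:,0]+co*d[:,1]]
B=X[(X[:,2]>.0665)&(X[:,2]<.073)]
q=np.array([*c,th])
L=loc(B,q);B=B[(abs(L[:,0])<.09)&(L[:,1]>-.15)&(L[:,1]<.10)]
# sides: |x| in [.0515,.0665]; end: y<-.116+... : outer hull edges
def cost(q):
    L=loc(B,q);ax=abs(L[:,0]);side=np.maximum(.0515-ax,0)+np.maximum(ax-.0665,0)
    end=np.maximum(-.116-L[:,1],0)+np.maximum(L[:,1]+.104,0)+np.maximum(ax-.0665,0)
    return np.minimum(np.minimum(side+np.maximum(-.116-L[:,1],0),end),.006).sum()
for _ in range(4):
    q=minimize(cost,q,method='Nelder-Mead',options=dict(initial_simplex=q+np.array([[0,0,0],[.006,0,0],[0,.006,0],[0,0,.05]]),xatol=1e-5,fatol=1e-6)).x
L=loc(B,q);print(q,np.rad2deg(q[2]),len(B),cost(q)/len(B))
for s in (-1,1):
    w=L[(s*L[:,0]>.03)&(abs(L[:,1])<.08)];print(s,np.percentile(w[:,0],[2,50,98]))
w=L[abs(L[:,0])<.04];print('end',len(w),np.percentile(w[:,1],[2,50,98]))
# dividers (tops z 20 mm): y histogram
D=X[(X[:,2]>.016)&(X[:,2]<.024)];M=loc(D,q);M=M[(abs(M[:,0])<.02)&(abs(M[:,1])<.11)]
h,e=np.histogram(M[:,1],np.arange(-.11,.112,.004));print([(round(a*1000),int(n)) for a,n in zip(e,h)])
S=X[(X[:,2]>.0885)&(X[:,2]<.1)&(np.hypot(X[:,0]-.411,X[:,1]-.2825)<.06)]
l=loc(S,q);print('stud local',l.mean(0),(l.min(0)+l.max(0))/2,np.linalg.eigh(np.cov(l.T)))
T=X[(X[:,2]>.055)&(X[:,2]<.068)];t=loc(T,q);t=t[(t[:,1]>.14)&(t[:,1]<.2)&(abs(t[:,0]+.082)<.03)];print('tongue',len(t),t.mean(0),t.max(0),t.min(0))
E
python3 fit.py
```

```text
[ 0.45097234  0.12746559 -0.28384529] -16.26313721586142 4848 2.5842714327918366e-06
-1 [-0.06619172 -0.059053   -0.05169422]
1 [0.05149457 0.05802513 0.06629175]
end 509 [-0.11459253 -0.10998577 -0.10702325]
[(-110, 62), (-106, 81), (-102, 73), (-98, 0), (-94, 0), (-90, 0), (-86, 0), (-82, 0), (-78, 0), (-74, 0), (-70, 0), (-66, 0), (-62, 0), (-58, 3), (-54, 82), (-50, 63), (-46, 0), (-42, 0), (-38, 0), (-34, 0), (-30, 0), (-26, 0), (-22, 0), (-18, 0), (-14, 0), (-10, 0), (-6, 3), (-2, 85), (2, 52), (6, 0), (10, 0), (14, 0), (18, 0), (22, 0), (26, 0), (30, 0), (34, 0), (38, 0), (42, 0), (46, 0), (50, 86), (54, 41), (58, 0), (62, 0), (66, 0), (70, 0), (74, 0), (78, 0), (82, 0), (86, 0), (90, 0), (94, 0), (98, 22), (102, 81), (106, 61)]
stud local [-0.08188427  0.13740828] [-0.08174098  0.13744771] EighResult(eigenvalues=array([9.47918817e-06, 8.61823564e-05]), eigenvectors=array([[-0.98819771,  0.15318382],
       [ 0.15318382,  0.98819771]]))
tongue 212 [-0.07698283  0.17109008] [-0.07051567  0.1852687 ] [-0.08428218  0.15215314]
```

```bash
python3 - <<'E'
from h import *
for f in (lambda:ctrl.ungrasp(width=0.06),lambda:ctrl.ungrasp(0.06),lambda:ctrl.close_gripper(width=0.06)):
    try: f();print('ok')
    except BaseException as e: print(type(e),e)
    print(st())
E
```

```text
<class 'TypeError'> make.<locals>.<lambda>() got an unexpected keyword argument 'width'
t=3.0 tcp=[0.4196 0.2212 0.2998] w=0.0855 F=[ 0.6 -0.3 -0.3] g=0.0
<class 'TypeError'> make.<locals>.<lambda>() takes 0 positional arguments but 1 was given
t=3.0 tcp=[0.4196 0.2212 0.2998] w=0.0855 F=[ 0.6 -0.3 -0.3] g=0.0
<class 'TypeError'> got an unexpected keyword argument 'width'
t=3.0 tcp=[0.4196 0.2212 0.2998] w=0.0855 F=[ 0.6 -0.3 -0.3] g=0.0
```

```bash
python3 - <<'E'
from h import *
P=np.load('w1.npy');T=tool();X=P.reshape(-1,3);X=X[~np.isnan(X[:,0])]
L=(X-T[:3,3])@T[:3,:3]
L=L[(abs(L[:,0])<.04)&(abs(L[:,1])<.12)&(L[:,2]<.005)&(L[:,2]>-.15)]
for a in np.arange(-.12,.005,.008):
    m=L[(L[:,2]>=a)&(L[:,2]<a+.008)]
    for s in (-1,1):
        k=m[s*m[:,1]>0]
        if len(k): print(f"z {a:.3f} side {s} n {len(k)} y {np.abs(k[:,1]).min():.3f}..{np.abs(k[:,1]).max():.3f} x {k[:,0].min():.3f}..{k[:,0].max():.3f}")
E
```

```text
z -0.104 side -1 n 1365 y 0.008..0.026 x 0.016..0.021
z -0.104 side 1 n 1368 y 0.008..0.027 x 0.015..0.020
z -0.096 side -1 n 3844 y 0.000..0.065 x 0.006..0.020
z -0.096 side 1 n 3914 y 0.000..0.067 x 0.006..0.020
z -0.088 side -1 n 6526 y 0.000..0.072 x -0.002..0.018
z -0.088 side 1 n 6620 y 0.000..0.073 x -0.002..0.018
z -0.080 side -1 n 4337 y 0.000..0.074 x -0.011..0.017
z -0.080 side 1 n 4339 y 0.000..0.074 x -0.011..0.018
z -0.072 side -1 n 6066 y 0.031..0.074 x -0.013..0.016
z -0.072 side 1 n 6046 y 0.015..0.075 x -0.014..0.016
z -0.064 side -1 n 1605 y 0.038..0.075 x -0.013..0.014
z -0.064 side 1 n 1631 y 0.038..0.075 x -0.014..0.013
z -0.056 side -1 n 575 y 0.042..0.063 x 0.001..0.012
z -0.056 side 1 n 567 y 0.042..0.064 x 0.001..0.012
z -0.048 side -1 n 678 y 0.042..0.056 x -0.010..0.011
z -0.048 side 1 n 686 y 0.042..0.057 x -0.009..0.011
z -0.040 side -1 n 738 y 0.042..0.056 x -0.012..0.011
z -0.040 side 1 n 753 y 0.042..0.057 x -0.012..0.011
z -0.032 side -1 n 627 y 0.042..0.056 x -0.012..0.011
z -0.032 side 1 n 618 y 0.042..0.057 x -0.012..0.011
z -0.024 side -1 n 451 y 0.042..0.056 x -0.012..0.011
z -0.024 side 1 n 439 y 0.042..0.056 x -0.012..0.011
z -0.016 side -1 n 68 y 0.042..0.043 x -0.010..0.009
z -0.016 side 1 n 76 y 0.043..0.044 x -0.010..0.009
```

```bash
cat >> h.py <<'E'
Q=np.array([0.45097,0.12747,-0.28385])
def box(x,y):
    c,s=np.cos(Q[2]),np.sin(Q[2]);return np.array([Q[0]+c*x-s*y,Q[1]+s*x+c*y])
DIAG=Q[2]+np.deg2rad(43)
def well(i): return box(0,78-52*(i-1))
E
python3 - <<'E'
from h import *
p,P=grab('top');Z=P[...,2];m=(Z>.14)&(Z<.22)&(P[...,0]>.4)
for i in (1,2,3,4):
    d=np.hypot(P[...,0]-well(i)[0],P[...,1]-well(i)[1]);d[~m]=9;k=np.unravel_index(np.nanargmin(d),d.shape);print(i,well(i),d[k],P[k])
c=np.array([.4815,.3743])
go([*c,.16],DIAG);print(st())
p,P=grab('wrist');cc=circ(P,.025,.046,c);print(cc);c=cc[0]
ctrl.movel([*c,.16]);ctrl.movel([*c,.021]);ctrl.close_gripper(30);print(st())
ctrl.movel([*c,.16],max_speed=.2);print(st())
E
```

```text
1 [22.29515507 75.00624923] 9.0 [0.63882772 0.23865602 1.18151555]
2 [ 7.73236502 25.08706308] 9.0 [0.63882772 0.23865602 1.18151555]
3 [ -6.83042502 -24.83212308] 9.0 [0.63882772 0.23865602 1.18151555]
4 [-21.39321507 -74.75130923] 9.0 [0.63882772 0.23865602 1.18151555]
t=3.9 tcp=[0.4816 0.374  0.1603] w=0.0852 F=[ 1.  -0.2 -0.4] g=0.0
(array([0.48168575, 0.3754744 ]), 749, np.float64(0.0008393610555357334))
t=5.8 tcp=[0.4819 0.3757 0.0219] w=0.0451 F=[-1.2 -0.9  4.7] g=30.2
t=6.6 tcp=[0.481  0.375  0.1589] w=0.0448 F=[-0.6  0.1 -1.1] g=30.8
```

```bash
sed -i 's/return box(0,78-52\*(i-1))/return box(0,(78-52*(i-1))\/1000)/' h.py
python3 - <<'E'
from h import *
p,P=grab('top');Z=P[...,2];m=(Z>.14)&(Z<.22)&(P[...,0]>.45)&(P[...,1]<.15)
for i in (2,3,4):
    d=np.hypot(P[...,0]-well(i)[0],P[...,1]-well(i)[1]);d[~m]=9;k=np.unravel_index(np.nanargmin(d),d.shape);print(i,well(i),d[k],P[k])
w=well(3)
go([*w,.20],DIAG);print(st())
ctrl.movel([*w,.05]);print(st())
ctrl.movel([*w,.0295],max_speed=.05);print(st())
p,P=grab('wrist');cv2.imwrite('pics/w2.png',p)
E
```

```text
2 [0.4582514  0.15242959] 0.13090052036787822 [0.55931666 0.0692385  0.1474767 ]
3 [0.4436886  0.10251041] 0.10536512307772014 [0.52584147 0.03653529 0.17745267]
4 [0.42912581 0.05259122] 0.0980393299573527 [0.52584147 0.03653529 0.17745267]
t=7.7 tcp=[0.4442 0.104  0.1998] w=0.0450 F=[-0.1 -0.2 -0.5] g=30.8
t=8.9 tcp=[0.4441 0.1028 0.0504] w=0.0451 F=[ 0.   0.1 -1.2] g=30.8
t=9.4 tcp=[0.4435 0.1024 0.0292] w=0.0449 F=[ 0.2  0.1 -1.2] g=30.8
```

View pics/w2.png

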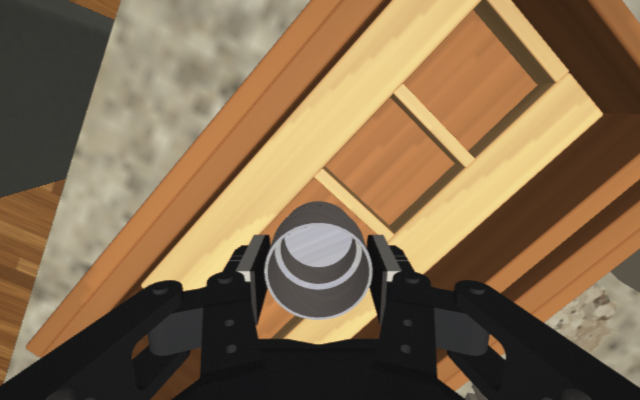

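```bash
python3 - <<'E'
from h import *
ctrl.ungrasp();print(st())
w=get_state()['tcp_pos'][:2]
ctrl.movel([*w,.12],max_speed=.08);print(st())
ctrl.movel([*w,.26],max_speed=.25)
go([.38,-.06,.28],0.2);go([.43,-.30,.28],0.3);print(st())
p,P=grab('wrist');c=circ(P,.045,.07,np.array([.452,-.363]));print(c,np.nanmax(P[...,2][np.hypot(P[...,0]-c[0][0],P[...,1]-c[0][1])<.03]))
cv2.imwrite('pics/w3.png',p)
p,P=grab('top');X=P.reshape(-1,3);X=X[np.hypot(X[:,0]-.444,X[:,1]-.1025)<.04]
print('cup in box z',np.nanpercentile(X[:,2],[5,50,95]))
go([*c[0],.17],.3);p,P=grab('wrist');print(circ(P,.045,.07,c[0]),circ(P,.02,.04,c[0]));print(st())
E
```

```text
t=10.0 tcp=[0.4437 0.1025 0.0296] w=0.0855 F=[ 0.4 -0.2  0.8] g=0.0
t=11.2 tcp=[0.4434 0.1024 0.1196] w=0.0855 F=[-0.5  0.   0.5] g=0.0
t=13.7 tcp=[ 0.4308 -0.298   0.2794] w=0.0857 F=[0.  0.6 0.3] g=0.0
(array([ 0.45478549, -0.3606409 ]), 575, np.float64(0.0008234292674113432)) 0.06860968782495819
cup in box z [0.00273151 0.01629854 0.04281741]
(array([ 0.45477911, -0.36052318]), 986, np.float64(0.0008405528769666985)) (array([ 0.44418728, -0.3527772 ]), 1450, np.float64(0.007134861236014435))
t=14.4 tcp=[ 0.4555 -0.3601  0.1717] w=0.0852 F=[-0.   0.4  1.6] g=0.0
```

View pics/w3.png

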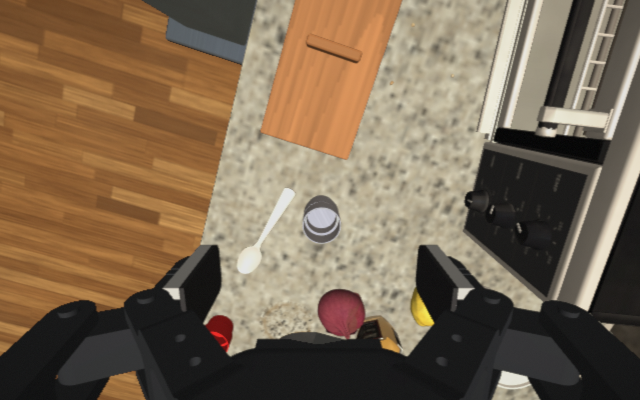

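```bash
cat >> h.py <<'E'
def carry(w):
    "from the nest side to above a box point, past the toaster"
    go([.40,-.20,.26],.3);go([.38,.0,.28],DIAG);go([*w,.20],DIAG)
E
python3 - <<'E'
from h import *
c=np.array([.4548,-.3606])
ctrl.movel([*c,.12]);ctrl.movel([*c,.046],max_speed=.1);print(st())
ctrl.close_gripper(30);print(st())
p0=get_state()['tcp_pos']
ctrl.movel([*p0[:2],p0[2]+.03],max_speed=.02);print(st())
ctrl.movel([*p0[:2],.2],max_speed=.2);print(st())
p,P=grab('top');X=P.reshape(-1,3)
w=well(2);carry(w);print(st())
p,P=grab('top');X=P.reshape(-1,3);X=X[np.hypot(X[:,0]-c[0],X[:,1]-c[1])<.04];print('nest left z',np.nanmax(X[:,2]))
print('cup_1',circ(P,.02,.046,c))
ctrl.movel([*w,.05]);ctrl.movel([*w,.0295],max_speed=.05);print(st())
p,P=grab('wrist');cv2.imwrite('pics/w4.png',p)
E
```

```text
t=15.8 tcp=[ 0.4551 -0.361   0.0466] w=0.0857 F=[-0.2 -0.   0.7] g=0.0
t=16.2 tcp=[ 0.455  -0.3607  0.0467] w=0.0454 F=[-0.4  2.   5.7] g=30.3
t=17.9 tcp=[ 0.455  -0.3607  0.0766] w=0.0452 F=[-0.6  0.1 -1.3] g=30.8
t=18.7 tcp=[ 0.4546 -0.3601  0.199 ] w=0.0450 F=[-0.2  0.6 -0.6] g=30.8
t=21.1 tcp=[0.4586 0.1505 0.1999] w=0.0449 F=[ 0.5 -0.2 -0.4] g=30.8
nest left z 0.0464045187706954
cup_1 (array([ 0.45300017, -0.35927816]), 46, np.float64(0.00116586449233079))
t=22.8 tcp=[0.458  0.1524 0.029 ] w=0.0451 F=[ 0.5  0.4 -0.5] g=30.8
```

View pics/w4.png

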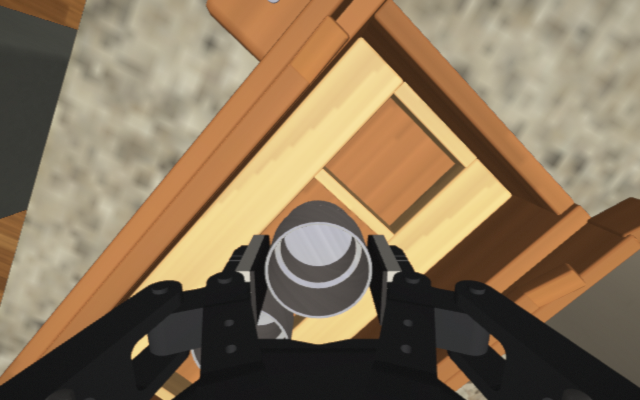

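```bash
python3 - <<'E'
from h import *
p,P=grab('wrist');T=tool();X=P.reshape(-1,3);X=X[~np.isnan(X[:,0])];L=(X-T[:3,3])@T[:3,:3]
L=L[(abs(L[:,0])<.0115)&(abs(L[:,1])>.0235)&(abs(L[:,1])<.04)]
print(np.histogram(L[:,2],np.arange(-.03,.02,.002)))
ctrl.ungrasp();print(st())
w=get_state()['tcp_pos'][:2]
ctrl.movel([*w,.12],max_speed=.08);print(st())
p,P=grab('wrist')
print(circ(P,.03,.055,well(2)),well(2),circ(P,.03,.055,well(3)),well(3))
ctrl.movel([*w,.26],max_speed=.25)
go([.38,-.02,.28],0.3)
c=np.array([.4548,-.3606]);go([*c,.17],.3)
p,P=grab('wrist');print(circ(P,.025,.046,c),st())
E
```

```text
(array([136, 132, 115, 111, 104, 103, 105, 100,  91,  79,  64,  26,   0,
         0,   0,   0,   0,   0,  37, 824,  54,  18,  14,  13]), array([-3.00000000e-02, -2.80000000e-02, -2.60000000e-02, -2.40000000e-02,
       -2.20000000e-02, -2.00000000e-02, -1.80000000e-02, -1.60000000e-02,
       -1.40000000e-02, -1.20000000e-02, -1.00000000e-02, -8.00000000e-03,
       -6.00000000e-03, -4.00000000e-03, -2.00000000e-03,  2.77555756e-17,
        2.00000000e-03,  4.00000000e-03,  6.00000000e-03,  8.00000000e-03,
        1.00000000e-02,  1.20000000e-02,  1.40000000e-02,  1.60000000e-02,
        1.80000000e-02]))
t=23.4 tcp=[0.4583 0.1525 0.0296] w=0.0855 F=[-0.6  1.  -0.4] g=0.0
t=24.7 tcp=[0.458  0.1523 0.1195] w=0.0853 F=[0.2 0.  0.3] g=0.0
(array([0.45739202, 0.15078632]), 1695, np.float64(0.003349892909460512)) [0.4582514  0.15242959] (array([0.44539879, 0.10377809]), 2009, np.float64(0.0027254115965908575)) [0.4436886  0.10251041]
(array([ 0.45467993, -0.3608157 ]), 707, np.float64(0.000848410988338168)) t=27.6 tcp=[ 0.456  -0.3589  0.1702] w=0.0852 F=[-0.2  0.  -0.5] g=0.0
```

```bash
python3 - <<'E'
from h import *
c=np.array([.4547,-.3608])
ctrl.movel([*c,.10]);ctrl.movel([*c,.0285],max_speed=.1)
ctrl.close_gripper(40);print(st())
p0=get_state()['tcp_pos']
ctrl.movel([*p0[:2],.2],max_speed=.15);print(st())
w=well(1);carry(w);print(st())
g=p0[2]
ctrl.movel([*w,.075]);ctrl.movel([*w,.0452],max_speed=.04);print(st(),'cup bottom',get_state()['tcp_pos'][2]-g)
p,P=grab('wrist');cv2.imwrite('pics/w5.png',p)
E
```

```text
t=29.6 tcp=[ 0.455  -0.361   0.0294] w=0.0443 F=[-0.6  1.3  6.1] g=40.1
t=30.9 tcp=[ 0.4546 -0.3606  0.1991] w=0.0437 F=[ 0.2  0.2 -0.5] g=40.8
t=33.4 tcp=[0.4732 0.2    0.2004] w=0.0439 F=[-0.6 -0.3  0.3] g=40.8
t=35.3 tcp=[0.473  0.2023 0.0453] w=0.0438 F=[ 0.3  1.  -0.4] g=40.8 cup bottom 0.01586799215271737
```

View pics/w5.png

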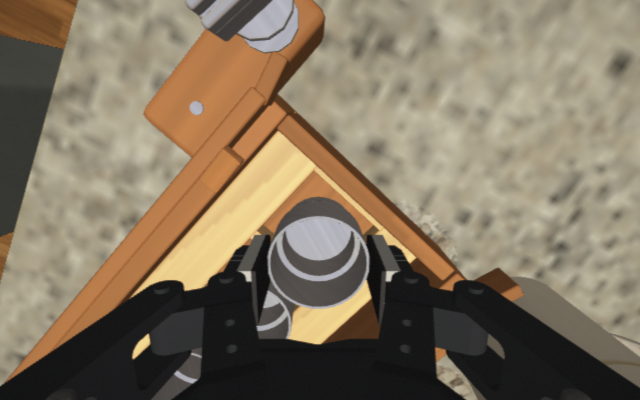

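```bash
python3 - <<'E'
from h import *
ctrl.ungrasp();print(st())
w=get_state()['tcp_pos'][:2]
ctrl.movel([*w,.12],max_speed=.1);ctrl.movel([*w,.25],max_speed=.25);print(st())
go([.42,.10,.28],np.deg2rad(74));p,P=grab('wrist');cv2.imwrite('pics/w6.png',p);print(st())
for i in (1,2,3):
    m=np.hypot(P[...,0]-well(i)[0],P[...,1]-well(i)[1])<.03
    z=P[...,2][m];top=P[m][(z>.042)&(z<.056)];print(i,np.nanpercentile(z,99),top.mean(0),well(i),len(top))
E
```

```text
t=35.8 tcp=[0.4729 0.2024 0.0453] w=0.0854 F=[-0.   0.3 -0. ] g=0.0
t=37.4 tcp=[0.4724 0.2023 0.2492] w=0.0854 F=[ 0.1  0.  -0.9] g=0.0
t=38.3 tcp=[0.42   0.1006 0.2791] w=0.0852 F=[ 0.7  0.1 -0.4] g=0.0
1 0.04882871031293168 [0.47394526 0.20301375 0.04650683] [0.47281419 0.20234878] 263
2 0.3654116455075863 [0.46022659 0.15344821 0.04680275] [0.4582514  0.15242959] 238
3 0.04917573120038063 [0.44649266 0.1029371  0.04686125] [0.4436886  0.10251041] 225
```

View pics/w6.png

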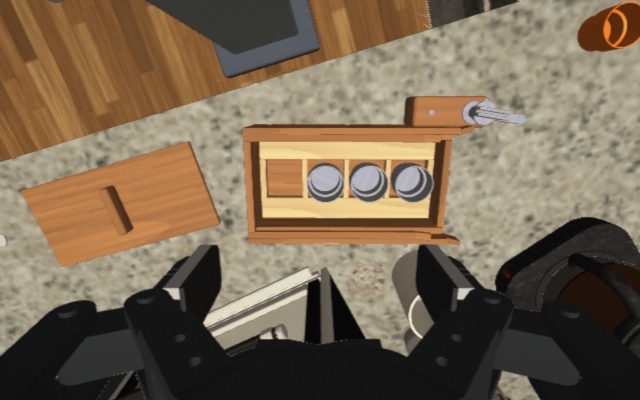

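```bash
cat > lid.py <<'E'
from h import *
def lidpose(P,c0):
    X=P.reshape(-1,3);X=X[~np.isnan(X[:,0])&(np.hypot(X[:,0]-c0[0],X[:,1]-c0[1])<.14)]
    A=X[(X[:,2]>.0045)&(X[:,2]<.0115)].astype(np.float32)
    # keep wood-coloured connected blob through raster
    im=np.zeros((320,320),np.uint8);ij=((A[:,:2]-c0)*1000+160).round().astype(int);im[ij[:,0].clip(0,319),ij[:,1].clip(0,319)]=255
    im=cv2.morphologyEx(im,cv2.MORPH_CLOSE,np.ones((9,9)));im=cv2.morphologyEx(im,cv2.MORPH_OPEN,np.ones((25,25)))
    cs,_=cv2.findContours(im,0,1);k=max(cs,key=cv2.contourArea);r=cv2.minAreaRect(k)
    cen=np.array([r[0][1]-160,r[0][0]-160])/1000+c0
    Rb=X[(X[:,2]>.022)&(X[:,2]<.034)&(np.hypot(X[:,0]-cen[0],X[:,1]-cen[1])<.05)]
    w,v=np.linalg.eigh(np.cov(Rb[:,:2].T));a=np.arctan2(v[1,1],v[0,1]);a=(a+np.pi/2)%np.pi-np.pi/2
    rr=cv2.minAreaRect(Rb[:,:2].astype(np.float32))
    return cen,np.array(r[1]),r[2],np.array(rr[0]),np.array(rr[1]),a,len(Rb)
E
python3 - <<'E'
from lid import *
s=get_state();go([.38,-.10,.27],np.pi/2)
p,P=grab('wrist');r=lidpose(P,np.array([.407,-.17]));print(r);print(st())
p,P=grab('top');X=P.reshape(-1,3);d=X[:,:2]-Q[:2];c,s=np.cos(Q[2]),np.sin(Q[2]);L=np.c_[c*d[:,0]+s*d[:,1],-s*d[:,0]+c*d[:,1],X[:,2]]
m=L[(L[:,2]>.03)&(abs(L[:,0])<.13)&(L[:,1]>.13)&(L[:,1]<.40)];print(len(m))
for y in np.arange(.13,.40,.03):
    k=m[(m[:,1]>y)&(m[:,1]<y+.03)];
    if len(k): print(y,k[:,0].min().round(3),k[:,0].max().round(3),k[:,2].max().round(3))
print(lidpose(P,np.array([.407,-.17]))[0])
E
```

```text
(array([ 0.409, -0.169]), array([116., 234.]), 90.0, array([ 0.40897116, -0.16897842]), array([0.01246968, 0.0627622 ]), np.float64(-0.006343975834006699), 517)
t=39.2 tcp=[ 0.3809 -0.0984  0.2698] w=0.0856 F=[0.1 0.2 0.8] g=0.0
5159
0.13 -0.101 0.13 0.1
0.16 -0.083 -0.072 0.073
0.22 0.074 0.13 0.572
0.25 0.066 0.13 1.038
0.28 0.058 0.13 1.021
0.31 0.054 0.129 0.98
0.33999999999999997 0.059 0.13 0.314
0.37 0.089 0.13 0.314
[ 0.429  -0.2395]
  avg = a.mean(axis, **keepdims_kw)
  ret = um.true_divide(
lid.py:11: RuntimeWarning: Degrees of freedom <= 0 for slice
  w,v=np.linalg.eigh(np.cov(Rb[:,:2].T));a=np.arctan2(v[1,1],v[0,1]);a=(a+np.pi/2)%np.pi-np.pi/2
  c *= np.true_divide(1, fact)
  c *= np.true_divide(1, fact)
```

```bash
python3 - <<'E'
from h import *
d=np.load('top0.npy');c=vision.camera_info('top');K=c['mtx'];v,u=np.mgrid[:400,:640]
A=(np.stack([(u-K[0,2])/K[0,0]*d,(v-K[1,2])/K[1,1]*d,d],-1)-c['t'])@c['R']
co,s=np.cos(Q[2]),np.sin(Q[2])
for P in (A,np.load('w1.npy')):
    X=P.reshape(-1,3);X=X[~np.isnan(X[:,0])];D=X[:,:2]-Q[:2];L=np.c_[co*D[:,0]+s*D[:,1],-s*D[:,0]+co*D[:,1],X[:,2]]
    m=L[(L[:,2]>.02)&(abs(L[:,0])<.15)&(L[:,1]>.12)&(L[:,1]<.45)]
    for y in np.arange(.12,.45,.03):
        k=m[(m[:,1]>y)&(m[:,1]<y+.03)&(m[:,0]>-.03)]
        if len(k): print(round(y,2),len(k),np.percentile(k[:,0],[0,2,10]).round(3),np.percentile(k[:,2],[0,50,100]).round(3))
    print()
E
```

```text
0.12 72 [0.06  0.062 0.109] [0.02  0.072 0.103]
0.15 468 [0.143 0.145 0.147] [0.522 1.01  1.183]
0.18 2600 [0.135 0.14  0.141] [0.527 0.998 1.141]
0.21 2313 [-0.03   0.125  0.132] [0.02  0.936 1.115]
0.24 1583 [-0.029  0.077  0.107] [0.02  0.775 1.074]
0.27 3035 [0.065 0.082 0.108] [0.027 0.848 1.038]
0.3 1179 [0.054 0.062 0.075] [0.022 0.712 0.991]
0.33 321 [0.053 0.059 0.067] [0.024 0.307 0.316]
0.36 137 [0.067 0.073 0.083] [0.021 0.308 0.315]
0.39 12 [0.115 0.116 0.118] [0.3   0.306 0.309]

0.12 665 [0.06  0.061 0.065] [0.02  0.069 0.098]
0.21 171 [-0.03  -0.029 -0.025] [0.02  0.033 0.218]
0.24 671 [-0.03  -0.028 -0.023] [0.02  0.218 0.234]
0.27 563 [0.065 0.067 0.072] [0.02  0.035 0.235]
0.3 1255 [0.054 0.055 0.06 ] [0.02  0.036 0.236]
0.33 1287 [0.054 0.056 0.062] [0.02  0.037 0.231]
0.36 587 [0.069 0.075 0.085] [0.03  0.034 0.074]
0.39 254 [0.106 0.11  0.116] [0.031 0.034 0.036]
0.42 1 [0.143 0.143 0.143] [0.031 0.031 0.031]
```

```bash
python3 - <<'E'
from h import *
d=np.load('top0.npy');c=vision.camera_info('top');K=c['mtx'];v,u=np.mgrid[:400,:640]
A=(np.stack([(u-K[0,2])/K[0,0]*d,(v-K[1,2])/K[1,1]*d,d],-1)-c['t'])@c['R']
co,s=np.cos(Q[2]),np.sin(Q[2])
for P,n in ((A,'top'),(np.load('w1.npy'),'w1')):
    X=P.reshape(-1,3);X=X[~np.isnan(X[:,0])];D=X[:,:2]-Q[:2];L=np.c_[co*D[:,0]+s*D[:,1],-s*D[:,0]+co*D[:,1],X[:,2]]
    for z0,z1 in ((.02,.045),(.045,.09),(.09,.2),(.2,.33)):
      for y in np.arange(.16,.42,.04):
        k=L[(L[:,2]>z0)&(L[:,2]<z1)&(L[:,1]>y)&(L[:,1]<y+.04)&(L[:,0]>-.02)&(L[:,0]<.25)]
        if len(k)>2: print(n,z0,round(y,2),len(k),np.sort(k[:,0])[[0,2]].round(3))
E
```

```text
top 0.02 0.2 111 [0.113 0.115]
top 0.02 0.24 308 [-0.019  0.089]
top 0.02 0.28 93 [0.057 0.059]
top 0.02 0.32 102 [0.053 0.054]
top 0.02 0.36 10 [0.067 0.072]
top 0.045 0.24 129 [0.079 0.083]
top 0.045 0.28 62 [0.089 0.091]
top 0.045 0.32 9 [0.09  0.092]
top 0.09 0.24 71 [0.066 0.068]
top 0.09 0.28 4 [0.102 0.105]
top 0.2 0.2 257 [0.117 0.118]
top 0.2 0.24 413 [0.08  0.084]
top 0.2 0.28 458 [0.06  0.061]
top 0.2 0.32 346 [0.059 0.06 ]
top 0.2 0.36 138 [0.076 0.081]
w1 0.02 0.2 413 [-0.02 -0.02]
w1 0.02 0.24 167 [-0.02 -0.02]
w1 0.02 0.28 849 [0.056 0.056]
w1 0.02 0.32 974 [0.054 0.054]
w1 0.02 0.36 629 [0.069 0.071]
w1 0.02 0.4 118 [0.117 0.121]
w1 0.045 0.16 37 [0.176 0.177]
w1 0.045 0.28 419 [0.087 0.087]
w1 0.045 0.32 659 [0.087 0.088]
w1 0.045 0.36 95 [0.111 0.113]
w1 0.09 0.24 91 [0.146 0.147]
w1 0.09 0.28 332 [0.134 0.135]
w1 0.2 0.2 5 [0.12  0.123]
w1 0.2 0.24 501 [0.102 0.102]
w1 0.2 0.28 4 [0.081 0.082]
w1 0.2 0.32 108 [0.06  0.061]
```

```bash
python3 - <<'E'
from lid import *
c0=np.array([.409,-.169])
go([*(c0+[0,0]),.20],np.pi/2-.006)
p,P=grab('wrist');r=lidpose(P,c0);print(r)
c=r[3] if np.hypot(*(r[3]-c0))<.02 else c0
ctrl.movel([*c,.08],down(np.pi/2+r[5]) if 0 else None);ctrl.movel([*c,.0115],max_speed=.08);print(st())
ctrl.close_gripper(70);print(st())
g=get_state()['tcp_pos'];np.save('lidgrip.npy',g)
ctrl.movel([*g[:2],.06],max_speed=.06);print(st())
p,P=grab('wrist');cv2.imwrite('pics/w7.png',p)
E
```

```text
(array([ 0.4095    , -0.16950002]), array([234.99996948, 114.99998474]), -0.0, array([ 0.40859371, -0.16915655]), array([0.01160884, 0.06269588]), np.float64(-0.00451774922051662), 753)
t=41.7 tcp=[ 0.4088 -0.1693  0.0118] w=0.0852 F=[-0.9  0.5  0.4] g=0.0
t=42.4 tcp=[ 0.4087 -0.1692  0.0118] w=0.0098 F=[-1.1 -0.1  5.6] g=68.9
t=43.4 tcp=[ 0.4085 -0.1691  0.0598] w=0.0101 F=[-1.1  0.  -2. ] g=68.3
```

View pics/w7.png

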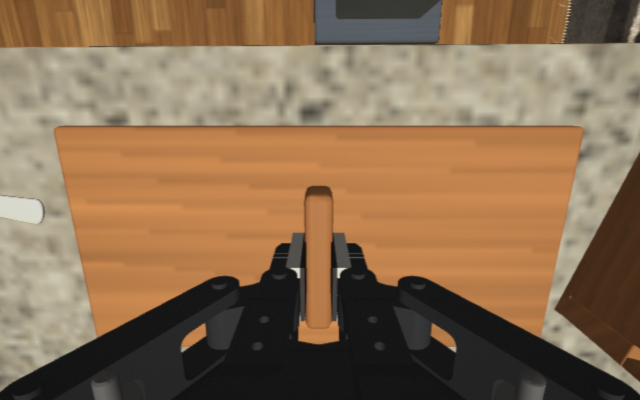

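```bash
python3 - <<'E'
from lid import *
Y=np.pi/2+Q[2];h=.0118
g=get_state()['tcp_pos'];ctrl.movel([*g[:2],.29],max_speed=.2)
go([.38,.06,.30],Y+.1);go([*box(-.06,.235),.29],Y);print(st())
q=get_state()['eef_rot'];print(q,down(Y))
ctrl.movel([*box(-.06,.235),.125+h],max_speed=.15)
ctrl.movel([*box(0,.235),.120+h],max_speed=.08);print(st())
ctrl.movel([*box(0,.235),.070+h],max_speed=.06);print(st())
p,P=grab('wrist');np.save('w8.npy',P);np.save('w8T.npy',tool());cv2.imwrite('pics/w8.png',p)
E
```

```text
t=46.9 tcp=[0.4602 0.3677 0.2903] w=0.0102 F=[ 0.1  0.1 -1.7] g=68.3
[ 4.28334783e-04  1.42757824e-01  9.89757418e-01 -5.23041257e-04] [0.         0.14144902 0.98994554 0.        ]
t=48.9 tcp=[0.5162 0.3534 0.1317] w=0.0101 F=[ 0.8 -0.6 -2.7] g=68.3
t=49.9 tcp=[0.5171 0.3532 0.0821] w=0.0104 F=[ 0.5 -0.1 -2.4] g=68.3
```

View pics/w8.png

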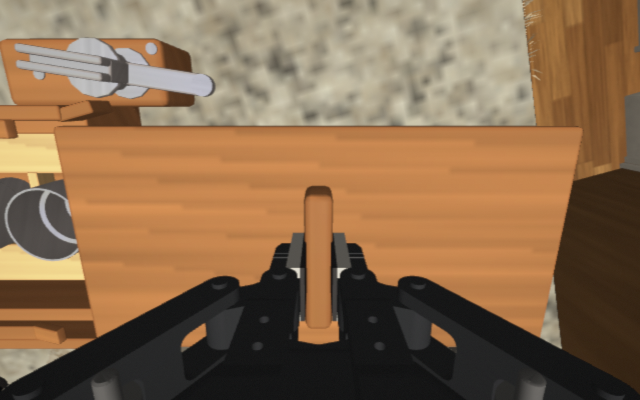

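```bash
python3 - <<'E'
from h import *
P=np.load('w8.npy');X=P.reshape(-1,3);X=X[~np.isnan(X[:,0])]
co,s=np.cos(Q[2]),np.sin(Q[2]);D=X[:,:2]-Q[:2];L=np.c_[co*D[:,0]+s*D[:,1],-s*D[:,0]+co*D[:,1],X[:,2]]
m=L[(L[:,2]>.074)&(L[:,2]<.083)&(L[:,0]>-.07)&(L[:,0]<.0)]
ys=np.arange(.13,.34,.01);e=[m[(m[:,1]>y)&(m[:,1]<y+.01)][:,0].min() for y in ys]
f=np.polyfit(ys+.005,e,1);print('edge slope',f[0],'x at .235',np.polyval(f,.235),'z',[np.median(m[(m[:,1]>a)&(m[:,1]<a+.02)][:,2]).round(4) for a in (.125,.18,.25,.32)],[np.median(m[(m[:,0]>a)&(m[:,0]<a+.01)][:,2]).round(4) for a in (-.055,-.04,-.02)])
k=m[(abs(m[:,0]+.03)<.02)];print('front',np.percentile(k[:,1],[.2,1]),'rear',k[:,1].max())
w=L[(L[:,2]>.066)&(L[:,2]<.0735)&(L[:,1]<.112)&(L[:,0]<-.045)];print('wall',len(w),[ (round(y,3),w[(w[:,1]>y)&(w[:,1]<y+.01)][:,0].min().round(4)) for y in np.arange(.06,.11,.01) if ((w[:,1]>y)&(w[:,1]<y+.01)).any()])
E
```

```text
edge slope 0.01753425361236818 x at .235 -0.05750006905258208 z [np.float64(0.0785), np.float64(0.0785), np.float64(0.0785), np.float64(0.0785)] [np.float64(0.0785), np.float64(0.0785), np.float64(0.0785)]
front [0.1186915  0.12094283] rear 0.3538380384870023
wall 951 [(np.float64(0.08), np.float64(-0.0655)), (np.float64(0.09), np.float64(-0.0659)), (np.float64(0.1), np.float64(-0.0659))]
```

```bash
python3 - <<'E'
from h import *
P=np.load('w8.npy');T=np.load('w8T.npy')
co,s=np.cos(Q[2]),np.sin(Q[2])
def loc(X):
    D=X[:,:2]-Q[:2];return np.c_[co*D[:,0]+s*D[:,1],-s*D[:,0]+co*D[:,1],X[:,2]]
# lid top edge row per column
E=[];rows=[]
for u in range(70,570):
    z=P[:,u,2];r=[v for v in range(100,170) if .075<z[v]<.083]
    if r and r[0]>100: E.append(P[r[0],u]);rows.append((u,r[0]))
E=np.array(E);L=loc(E);f=np.polyfit(L[:,1],L[:,0],1);print('lid slope',f[0],'x@.235',np.polyval(f,.235),'x@.117',np.polyval(f,.117),np.std(L[:,0]-np.polyval(f,L[:,1])))
print('row fit',np.polyfit(*np.array(rows).T,1))
y=T[:3,1];a=np.arctan2(y[1],y[0]);print('tool yaw - want',(a-np.pi/2-Q[2]+np.pi/2)%np.pi-np.pi/2)
# box wall outer edge, columns 0..60
E=[]
for u in range(0,100):
    z=P[:,u,2];r=[v for v in range(60,150) if .066<z[v]<.0735]
    if r: E.append(P[r[0],u])
L=loc(np.array(E));L=L[abs(L[:,0]+.0665)<.004];f=np.polyfit(L[:,1],L[:,0],1);print('wall',len(L),f[0],L[:,0].mean(),L[:,1].min(),L[:,1].max())
E
```

```text
lid slope 0.0008531092188919273 x@.235 -0.056815042620054865 x@.117 -0.05691570950788411 6.102512206629421e-05
row fit [1.97760791e-05 1.26009682e+02]
tool yaw - want -7.954915843200183e-05
wall 79 -0.02973695820628754 -0.06606896300490857 0.09028008650783136 0.13693438507918776
```

```bash
python3 - <<'E'
from h import *
h=.0118;dx=-.0007
ctrl.movel([*box(dx,.222),.061+h],max_speed=.05);print(st())
ctrl.movel([*box(dx,.222),.0542+h],max_speed=.02);print(st())
for y in (.20,.18,.15,.12,.09,.06,.035):
    ctrl.movel([*box(dx,y),.0542+h],max_speed=.05);print(y,st())
    if np.abs(get_state()['contact_force']).max()>15: break
E
```

```text
t=50.4 tcp=[0.5124 0.3404 0.0727] w=0.0102 F=[-0.4  0.4 -3.2] g=68.3
t=50.9 tcp=[0.5124 0.3408 0.0658] w=0.0101 F=[-1.1 -0.9 -2.2] g=68.3
0.2 t=51.5 tcp=[0.5064 0.3196 0.0662] w=0.0105 F=[ 0.7 -0.3 -1.7] g=68.3
0.18 t=52.1 tcp=[0.5008 0.3004 0.0661] w=0.0099 F=[-0.3  0.9 -2.5] g=68.3
0.15 t=52.8 tcp=[0.4925 0.2719 0.0661] w=0.0102 F=[ 0.  -0.4 -2.7] g=68.3
0.12 t=53.6 tcp=[0.4841 0.2431 0.0661] w=0.0102 F=[-0.1  0.8 -2.2] g=68.3
0.09 t=54.3 tcp=[0.4757 0.2143 0.0661] w=0.0100 F=[-0.1 -0.5 -2.8] g=68.3
0.06 t=55.1 tcp=[0.4673 0.1855 0.0661] w=0.0103 F=[-0.5  0.7 -1.6] g=68.3
0.035 t=55.7 tcp=[0.4603 0.1613 0.0661] w=0.0102 F=[-0.2  0.8 -2.4] g=68.3
```

```bash
python3 - <<'E'
from h import *
h=.0118;dx=-.0007
ctrl.movel([*box(dx,.014),.0542+h],max_speed=.04)
u=box(0,1)-box(0,0)
for y in (.013,.012,.011,.0105):
    ctrl.movel([*box(dx,y),.0535+h],max_speed=.02);F=get_state()['contact_force'][:2]@u;print(y,round(F,1),st())
    if F>6: break
ctrl.ungrasp();print(st())
w=get_state()['tcp_pos'];ctrl.movel([*w[:2],.2],max_speed=.2)
go([*box(-.03,.10),.26],np.pi/2+Q[2]);p,P=grab('wrist');np.save('w9.npy',P);cv2.imwrite('pics/w9.png',p);print(st())
X=P.reshape(-1,3);X=X[~np.isnan(X[:,0])];co,s=np.cos(Q[2]),np.sin(Q[2]);D=X[:,:2]-Q[:2];L=np.c_[co*D[:,0]+s*D[:,1],-s*D[:,0]+co*D[:,1],X[:,2]]
k=L[(L[:,2]>.056)&(L[:,2]<.066)&(abs(L[:,0])<.03)&(L[:,1]>.05)];print('rear edge',np.percentile(k[:,1],[98,99.5,100]),np.median(k[:,2]))
k=L[(L[:,2]>.075)&(L[:,2]<.09)&(abs(L[:,0])<.04)&(abs(L[:,1])<.05)];print('rib',(k.min(0)+k.max(0))/2,k.max(0)-k.min(0))
S=L[(L[:,2]>.0885)&(L[:,2]<.1)&(np.hypot(L[:,0]+.082,L[:,1]-.137)<.03)]
v=np.linalg.eigh(np.cov(S[:,:2].T))[1][:,1];print('stud',(S.min(0)+S.max(0))/2,'turn',np.arctan2(v[0],v[1]),len(S))
E
```

```text
0.013 -0.2 t=56.6 tcp=[0.4539 0.1402 0.0652] w=0.0101 F=[-0.2 -0.1 -2.3] g=68.3
0.012 0.6 t=56.9 tcp=[0.4536 0.1392 0.0653] w=0.0100 F=[ 0.3  0.6 -2.4] g=68.3
0.011 -0.4 t=57.1 tcp=[0.4533 0.1381 0.0653] w=0.0105 F=[-0.7 -0.2 -2.2] g=68.3
0.0105 0.1 t=57.4 tcp=[0.4532 0.1377 0.0653] w=0.0104 F=[-0.2  0.2 -0.8] g=68.3
t=58.1 tcp=[0.4532 0.1377 0.0653] w=0.0851 F=[-0.8  0.3  0. ] g=0.0
t=59.5 tcp=[0.4497 0.231  0.2586] w=0.0854 F=[ 0.3 -1.3 -0.1] g=0.0
rear edge [0.12731745 0.12859242 0.12897281] 0.06123512313380791
rib [-0.00048887  0.01112724  0.07924149] [0.06353885 0.01235248 0.0084619 ]
stud [-0.08182117  0.13739761  0.09178306] turn 0.1532215143808421 262
```

View pics/w9.png

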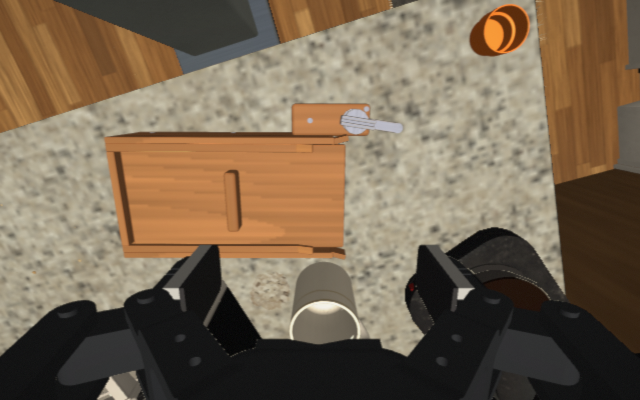

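```bash
python3 - <<'E'
from h import *
a=.153;w=box(-.082,.1373)
s0=get_state()['qpos'];best=None
for k in (0,1,-1):
    qa=ctrl.ik([*w,.14],down(Q[2]-a+k*np.pi));qb=ctrl.ik([*w,.068],down(Q[2]-1.45+k*np.pi))
    print(k,None if qa is None else np.round(qa,2),None if qb is None else np.round(qb,2))
E
```

```text
0 [-0.94  0.44  0.42  1.96 -0.25  0.79 -0.82] [-1.09  0.62  0.68  2.04 -0.61  0.69 -1.75]
1 [-0.49  0.42 -0.23  1.96  0.13  0.78  1.92] [-0.67  0.52  0.03  2.04 -0.03  0.58  0.79]
-1 [-0.49  0.42 -0.23  1.96  0.13  0.78  1.92] [-0.67  0.52  0.03  2.04 -0.03  0.58  0.79]
```

```bash
python3 - <<'E'
from h import *
a=.153;w=box(-.082,.1373)
o=lambda t:down(Q[2]-t+np.pi)
ctrl.set_joints(ctrl.ik([*w,.15],o(a)));print(st())
ctrl.movel([*w,.10],o(a),max_speed=.1);ctrl.movel([*w,.0765],o(a),max_speed=.05);print(st())
ctrl.close_gripper(80);print(st())
g=get_state()['tcp_pos']
for d in (.004,.008,.0095):
    ctrl.movel([*w,g[2]-d],max_speed=.015);print(d,st())
E
```

```text
t=60.5 tcp=[0.4112 0.2813 0.15  ] w=0.0855 F=[ 0.2 -0.8  0.1] g=0.0
t=61.8 tcp=[0.4106 0.2822 0.0763] w=0.0852 F=[ 0.4 -0.1  0.3] g=0.0
t=62.5 tcp=[0.4106 0.2823 0.0767] w=0.0070 F=[-1.2  0.   3.1] g=80.8
0.004 t=62.9 tcp=[0.4107 0.2824 0.0727] w=0.0068 F=[-1.3 -0.5  6.1] g=80.9
0.008 t=63.3 tcp=[0.4107 0.2823 0.0689] w=0.0069 F=[-2.4 -0.4  7.6] g=81.3
0.0095 t=63.6 tcp=[0.4107 0.2824 0.0675] w=0.0072 F=[-3.3 -0.6  7.8] g=81.5
```

```bash
python3 - <<'E'
from h import *
w=box(-.082,.1373);o=lambda t:down(Q[2]-t+np.pi);z=.0670
ctrl.movel([*w,z],max_speed=.01);print(st())
for t in np.r_[np.arange(.3,1.4,.15),1.42,1.45]:
    ctrl.movel([*w,z],o(t),max_speed=.03);s=get_state();print(round(t,2),np.round(s['wrist_torque'],2),st())
    if np.abs(s['wrist_torque']).max()>2.5 or np.abs(s['contact_force']).max()>35: print('STOP');break
E
```

```text
t=63.8 tcp=[0.4107 0.2824 0.0673] w=0.0069 F=[-2.3 -0.1  8.2] g=81.5
0.3 [-0.14  0.48 -0.02] t=64.1 tcp=[0.4107 0.2824 0.0673] w=0.0065 F=[-2.3 -1.3  8.8] g=81.4
0.45 [-0.15  0.41 -0.03] t=64.4 tcp=[0.4108 0.2824 0.0673] w=0.0066 F=[-1.4 -0.5  9.7] g=81.4
0.6 [-0.2   0.42  0.  ] t=64.7 tcp=[0.4108 0.2823 0.0673] w=0.0072 F=[-2.  -0.6  8.6] g=81.4
0.75 [-0.14  0.45  0.02] t=65.0 tcp=[0.4108 0.2823 0.0673] w=0.0071 F=[-0.8 -0.8  8.6] g=81.4
0.9 [-0.18  0.39  0.  ] t=65.3 tcp=[0.4108 0.2823 0.0673] w=0.0071 F=[-2.1 -0.1  8.7] g=81.4
1.05 [-0.23  0.42 -0.05] t=65.6 tcp=[0.4108 0.2822 0.0673] w=0.0069 F=[-1.5 -0.8  7.6] g=81.4
1.2 [-0.3   0.41 -0.02] t=65.9 tcp=[0.4108 0.2822 0.0673] w=0.0069 F=[-1.8 -0.8  8.3] g=81.4
1.35 [-0.22  0.4  -0.04] t=66.2 tcp=[0.4108 0.2822 0.0673] w=0.0073 F=[-2.1 -0.5  8.5] g=81.4
1.42 [-0.22  0.44 -0.  ] t=66.5 tcp=[0.4108 0.2822 0.0673] w=0.0072 F=[-2.  -1.2  8.9] g=81.4
1.45 [-0.21  0.38  0.01] t=66.7 tcp=[0.4108 0.2822 0.0673] w=0.0068 F=[-2.4 -0.7  7.5] g=81.5
```

```bash
python3 - <<'E'
from h import *
w=get_state()['tcp_pos'][:2]
ctrl.movel([*w,.0718],max_speed=.015);print(st())
ctrl.ungrasp();w=get_state()['tcp_pos'][:2];ctrl.movel([*w,.12],max_speed=.1);ctrl.movel([*w,.24],max_speed=.25)
go([*box(-.03,.10),.24],np.pi/2+Q[2]);p,P=grab('wrist');cv2.imwrite('pics/w10.png',cv2.resize(p[60:270,90:440],None,fx=2,fy=2));print(st())
X=P.reshape(-1,3);X=X[~np.isnan(X[:,0])];co,s=np.cos(Q[2]),np.sin(Q[2]);D=X[:,:2]-Q[:2];L=np.c_[co*D[:,0]+s*D[:,1],-s*D[:,0]+co*D[:,1],X[:,2]]
S=L[(L[:,2]>.080)&(L[:,2]<.1)&(np.hypot(L[:,0]+.082,L[:,1]-.137)<.03)]
v=np.linalg.eigh(np.cov(S[:,:2].T))[1][:,1];print('stud top z',np.percentile(S[:,2],[50,90]),'turn',np.arctan(v[0]/v[1]),len(S))
k=L[(L[:,0]>-.058)&(L[:,0]<-.03)&(L[:,1]>.1315)&(L[:,1]<.145)&(L[:,2]>.03)];print('tongue',len(k),np.median(k,0),k.max(0),k.min(0))
k=L[(L[:,2]>.056)&(L[:,2]<.066)&(abs(L[:,0]-.02)<.025)&(L[:,1]>.05)];print('rear edge',k[:,1].max())
E
```

```text
t=67.2 tcp=[0.4108 0.2821 0.072 ] w=0.0068 F=[-1.4 -0.2  4.6] g=81.1
t=69.6 tcp=[0.4496 0.2313 0.2385] w=0.0855 F=[ 0.4 -0.3 -0.6] g=0.0
stud top z [0.08879114 0.09000501] turn 1.451800356646804 421
tongue 4023 [-0.03994667  0.14117137  0.30163147] [-0.03001695  0.14499681  0.3267254 ] [-0.057982    0.1315046   0.05709233]
rear edge 0.12892425352855855
```

View pics/w10.png

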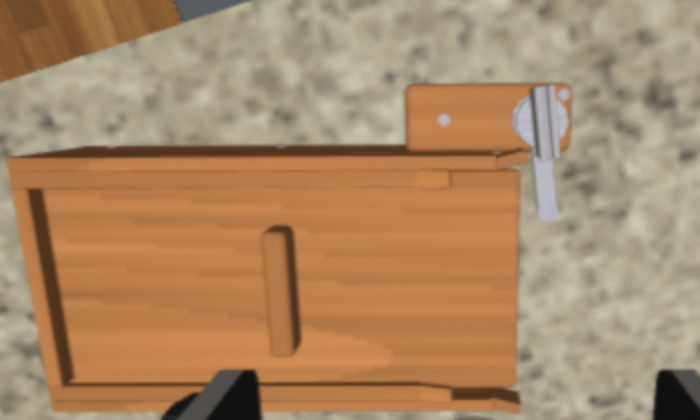

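```bash
python3 -c "
from station import ticket
print(ticket.close_job())"
```

```text
the job is handed in; nothing more can be done
None
```

Job handed in: all three steel cups (two nested, one alone) stand upright in wells 1–3, the lid is fully home, and the stud is locked in its catch; the cup in well 1 was released about 10 mm above its floor because the gripper can only open fully, and it landed upright.

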